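Close and file the squash sample behind the buffer bottles

ROBOT

A 7-joint arm with a two-finger parallel gripper is mounted at the origin on the work surface. World frame = base frame: x ahead of the robot, y to its left, z up, the work surface at z = 0. Lengths are in mm, angles in rad, forces in N, time in s.
With the tool pointing down it reaches from about 425 to 950 mm from the base axis. Payload 4.7 kg.
Tool frame: the origin (TCP) lies midway between the tips of the shut fingers; the grasp point (between the pads) lies 19 mm behind it; z points along the fingers, y is the line along which they close (so a half turn about z gives the same grasp; the last joint's range is limited). The gripper opens to 85 mm and grips with 20 to 120 N. Pads are 22 mm wide; open, the fingers measure 114 mm over their backs; the gripper's body (76 mm by 85 mm) begins 54 mm behind the grasp point. The pads swing forward as they close: fully open they stand 13 mm farther back than shut.
Start: joints at [-1.138, 0.469, -0.049, 1.532, 0.024, 1.141, -0.082], TCP at [300.718, 604.334, 205.235] pointing down, gripper open.
Joint ranges: [-2.59, 2.59], [-0.33, 1.99], [-1.39, 1.29], [0.1, 2.45], [-1.04, 4.18], [0.21, 1.99], [-2.66, 2.66]. Speed limits (rad/s): [2.57, 2.57, 3.14, 3.14, 3.14, 3.14, 3.14].

INTERFACE

Orientations are given as a rotation vector (axis times angle).
In Python, from workcell import arm gives the robot as it stands. The module is installed in compiled form; this text tells all that it offers.
- The arm moves only by the tool jog_arm, never from a script. Its argument "rows" is a list of rows, each a list of 2 entries, a list of its own where there are three numbers: the shift along the world's x, y, z in units of 40 mm (1.0 is 40 mm), then the turn, a rotation vector about the world's x, y, z in units of 6 degrees (1.0 is 6 degrees). In form: [[[dx, dy, dz], [rx, ry, rz]], ...]. A call has 1 to 5 rows; each row shifts and turns the commanded pose from where the row before left it; what a row does not reach is not made up. A row lasts 1/8 s, in which the tool goes at most 62.5 mm and 10.7 degrees, less where a joint would pass 70% of its speed; a pose out of reach is approached as far as the arm can. A call is refused whole if a number of a shift passes 1 or a number of a turn 1, either way. A call with a gripper value outside its range is refused whole. "jaw" is the opening, from -1 (shut) to 1 (fully open), set as the call begins (left out, the last holds). The fingers move at their own pace and stop on an object; "grip_force" is the grip in N (left out, the last holds). Time passes only in rows, so rows that do not move let the fingers close. It gives the time, the measured TCP pose, the force, the opening and the grip force at its end, in the units of the state.
- arm.sense(): the state, without advancing time (a new reading comes with each control period).
- arm.read_camera(name): name is "scene" or "top"; returns a dict with "color" (480x640x3 uint8, red, green, blue), "K" (3x3 intrinsics, pixels), "rvec" (rotation vector, rad) and "tvec" (3), from world to camera coordinates, as OpenCV has them. Camera axes: x right, y down, z forward; pixel columns grow to the right and rows downward; lengths in mm; the calibration is good to about 2 mm. A picture is of the moment at which its call begins. There is no depth.
- arm.sign_off(): hands the job in; it is judged then, once.
The state is a dict: "t": time; "qpos": joint angles; "joint_vel": joint speeds; "tau": joint torques, N m; "eef_pos": TCP position; "orientation": TCP orientation; "ft_force": force on the tool from outside, world axes, zero at the start; "wrist_torque": the same for the moment, N m; "width": finger opening in mm; "gripper_force": force on a finger pad.
Only numpy, scipy, OpenCV 4.12 (cv2) and the standard library are available. Lean on these libraries where they do the work, as an engineer would, in place of code of your own. Each camera call takes 0.05 s, during which the arm holds its last target. There are 200 camera calls.

TASK

The open pot of orange squash stands behind the purple-capped and the blue-capped bottle in the white bottle tray: first move both bottles out of the way, upright onto the blue spill tray. Then set the pot in the empty compartment of the yellow sample carrier and press its orange lid down until it snaps fully home. Put each bottle back upright where it stood in the white tray, and do not shift the finished green pot or the glass beaker.

Things in the scene. Friction and masses are not known exactly. Their poses are not given: they have to be found in the camera images.
- bottle_purple: White upright plastic bottle with a purple screw cap and a purple band; 56 mm in diameter, 144 mm tall, about 240 g. The cap, 34 mm in diameter (36 mm at its foot), is its top 26 mm (118 to 144 mm up); the shoulder slopes from 98 to 114 mm. Origin: centre of its underside, z up. It starts in the front row of the bottle tray, left or right as chance has it, and must finally stand there again, within 15 mm.
- bottle_blue: The same bottle with a blue screw cap and blue band. Origin: centre of its underside, z up. It starts in the other front place of the bottle tray.
- pot: Open clear sample pot of orange diced squash, a round cup 50 mm in diameter and 50 mm tall, bevelled at the rim, about 120 g. Six small springy beads 43 mm up stand out to 55 mm diameter and give way: the snap. Origin: centre of its underside, z up. It starts in the bottle tray, about 52 mm behind (tray +x) the line of the two bottles, midway between them, 5 mm from each; they are far taller.
- lid: Orange round snap lid lying skirt down on the bench: 20 mm tall, 30 g, 58 mm across its grip rim (the top 6 mm; skirt 56 mm), open below, 53 mm wide, 14 mm deep. Origin: centre of the skirt's lower edge, z up. Lowered gently over the pot, level and within 3 mm of centre, it rests on the beads about 9 mm too high; pushed on with 5 to 15 N it is home, its origin 36 mm (top 56 mm) above the pot's origin.
- bottle_tray: White bottle tray lying fixed on the bench, 155 mm (x) by 175 mm (y), floor 6 mm thick, low lip 14 mm high and 4 mm thick all round; dark circles printed on the floor show the three places: bottles near (-26, 35) and (-26, -35) mm, the pot near (26, 0) mm in its frame. Origin: centre of its underside; its -x side is its front.
- spill_tray: Blue spill tray, empty, fixed on the bench: 150 mm (x) by 200 mm (y), floor 6 mm thick, lip 14 mm high and 4 mm thick. Both bottles fit side by side along y (for instance 50 mm either side of the middle). Origin: centre of its underside.
- carrier: Yellow sample carrier, fixed on the bench: 96 mm (x) by 176 mm (y), floor 6 mm thick, lip 14 mm high and 4 mm thick, a 4 mm wide, 14 mm high ridge across its middle parts it into two compartments, each 88 mm by 82 mm, centred 43 mm to the +y and 43 mm to the -y side. One holds the green pot, the other is empty. Origin: centre of its underside.
- green_pot: Finished sample: a like pot with green dice, closed with a green lid, 58 mm in diameter and 56 mm tall, standing in one compartment of the carrier. Leave it where it is. Origin: centre of its underside, z up.
- beaker: Glass beaker, empty, 76 mm across the rim and 96 mm tall, standing on the bench behind the work. Leave it where it is. Origin: centre of its underside, z up.
Mind the look-alikes: they are no part of the job. Leave any black look-alike of the pot alone.

How it is judged:
By the outcome, as a careful person would: the job done as asked, in the order asked, and still so for the second after the job is handed in, with the robot touching nothing.
It also fails if it takes over 141 s, if anything falls off the work surface, if the arm or the gripper's body presses on something with over 40 N, if the wrist force passes 120 N, or if a joint passes its speed limit or range.

## Working session

There is one attempt and no reset: what is moved stays moved. The work goes in short steps, Python scripts to look and compute and a tool call to move; the robot and the scene stay as the last step left them, time stands still between calls to the robot, and variables do not carry over. Pictures are saved under pics/ and viewed, at most 14 in all, crops included, and the job is handed in when it is done.

Besides the shell and the picture viewer there is one more tool, called after "Emit:" as name(argument=value, ...), one argument or row to a line, values as JSON. jog_arm: Moves the arm, as the interface text tells. Its arguments: {"type":"object","properties":{"rows":{"type":"array"},"jaw":{"type":"number"},"grip_force":{"type":"number"}},"required":["rows"]}

```bash
mkdir -p pics; cat > h.py <<'E'
import numpy as np, cv2
from workcell import arm
def cam(n):
    c=arm.read_camera(n); R=cv2.Rodrigues(np.array(c["rvec"],float))[0]
    return c["color"],np.array(c["K"],float),R,np.array(c["tvec"],float).ravel()
def ray(C,px,z):
    _,K,R,t=C; d=R.T@np.linalg.inv(K)@np.array([px[0],px[1],1.]); o=-R.T@t
    return (o+d*(z-o[2])/d[2])[:2].round(1)
def proj(C,p):
    _,K,R,t=C; q=K@(R@np.array(p,float)+t); return (q[:2]/q[2]).round(1)
def save(img,n): cv2.imwrite("pics/"+n,img[...,::-1])
E
python3 - <<'E'
from h import *
for n in("scene","top"):
    C=cam(n); save(C[0],n+"0.png"); print(n,C[1][0],-C[2].T@C[3],C[2][2])
s=arm.sense(); print({k:np.round(v,3) for k,v in s.items()})
E
```

```text
scene [553.44542252   0.         324.25694455] [1541.37999626  127.80539201  758.61924034] [-0.78508926 -0.15842358 -0.59877944]
top [442.04142362   0.         324.32727863] [ 348.83994705  -35.6760353  1152.82477942] [ 0.22257815  0.00325454 -0.97490942]
{'t': np.float64(0.1), 'qpos': array([-1.138,  0.469, -0.049,  1.534,  0.024,  1.141, -0.082]), 'joint_vel': array([-0.   , -0.001,  0.002, -0.002, -0.   , -0.   , -0.001]), 'tau': array([ 1.0000e-03, -5.1151e+01, -4.7000e-02, -2.3839e+01,  1.1000e-02,
        4.0000e-03,  0.0000e+00]), 'eef_pos': array([300.472, 603.79 , 204.243]), 'orientation': array([-7.190e-01, -3.058e+00,  3.000e-03]), 'ft_force': array([-0.285, -0.433, -1.244]), 'wrist_torque': array([-0.031, -0.032,  0.003]), 'gripper_force': np.float64(0.0), 'width': np.float64(85.476)}
```

View pics/scene0.png

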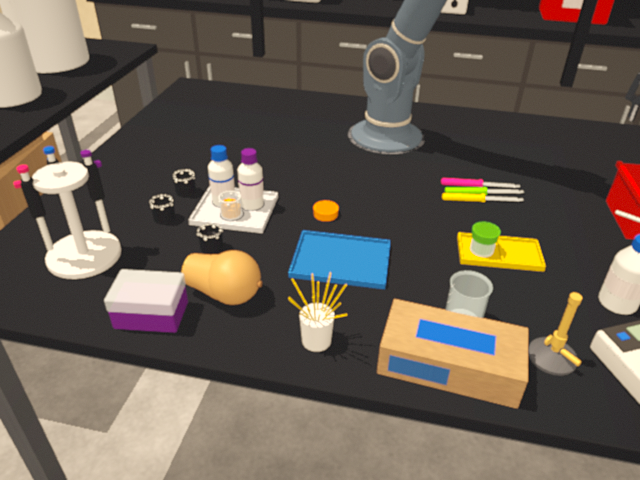

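View pics/top0.png

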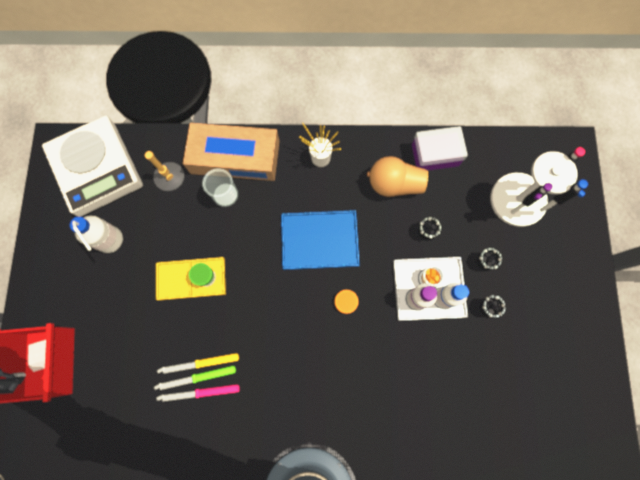

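The scene view shows blue cap (219,153), purple cap (249,156), pot (231,205), lid (326,211). In the top view these are purple cap (428,294), blue cap (460,292), pot (432,276), lid (346,301), spill tray (320,240), and the carrier (190,278) with the green pot (200,275) on its -y side.

Possible mix-ups:
- **Pot:** orange dice at top (432,276) is the one. The black ring pots at (430,228), (491,259) and (494,306) are not, nor is the gourd (395,178).
- **Purple and blue bottles:** the tray ones at (428,294) and (460,292) are right. The white bottle with the blue cap (80,225) and the tube stand's caps (583,187)/(546,187) are not.
- **Lid:** orange disc (346,301), not the green lid (200,275).

```bash
cat > m.py <<'E'
from h import *
def blob(C,roi,hlo,hhi,smin=110,vmin=60,smax=255):
    x0,y0,x1,y1=roi; im=C[0][y0:y1,x0:x1]; h=cv2.cvtColor(im,cv2.COLOR_RGB2HSV)
    m=cv2.inRange(h,(hlo,smin,vmin),(hhi,smax,255))
    n,l,s,c=cv2.connectedComponentsWithStats(m); i=1+np.argmax(s[1:,4])
    cn=max(cv2.findContours((l==i).astype('uint8'),cv2.RETR_EXTERNAL,cv2.CHAIN_APPROX_NONE)[0],key=len)
    return c[i]+[x0,y0],s[i,4],cn.reshape(-1,2)+[x0,y0]
def rect(C,roi,z,*a,**k):
    c,A,cn=blob(C,roi,*a,**k); P=np.array([ray(C,p,z) for p in cv2.convexHull(cn.astype(np.int32)).reshape(-1,2)],np.float32)
    return cv2.minAreaRect(P)
E
python3 - <<'E'
from m import *
C=cam("top")
for n,roi,z,a in[("purple",(410,280,445,310),150,(130,160,80)),("blue",(445,280,475,308),150,(100,125,120)),
  ("lid",(325,285,365,320),20,(5,25)),("pot",(415,262,450,285),48,(5,25,100)),("green",(180,255,220,295),56,(45,75))]:
    c,A,cn=blob(C,roi,*a); P=np.array([ray(C,p,z) for p in cn],np.float32); print(n,c.round(1),A,ray(C,c,z),"circ",cv2.minEnclosingCircle(P))
print("spill",rect(C,(270,200,370,280),14,100,125)); print("carrier",rect(C,(145,250,235,310),14,20,34))
print("btray",rect(C,(385,250,475,330),14,0,180,0,150,60))
S=cam("scene")
for n,roi,z,a in[("purple",(238,145,262,168),150,(130,165,60)),("blue",(208,142,232,164),150,(100,125,100)),("lid",(305,195,345,225),20,(5,25)),("green",(465,220,505,250),56,(45,75))]:
    c,A,cn=blob(S,roi,*a); P=np.array([ray(S,p,z-10) for p in cn],np.float32); print(n,c.round(1),A,cv2.minEnclosingCircle(P))
a=cv2.resize(C[0][250:330,380:480],(800,600)[:2] and (600,480),interpolation=2)
b=cv2.resize(S[0][135:245,160:300],(600,480)[:2] and (611,480),interpolation=2)
save(cv2.resize(np.hstack([a,b]),(800,318)),"crop1.png")
E
```

```text
purple [428.3 293. ] 185 [ 465.8 -269.1] circ ((464.6706237792969, -269.5859069824219), 18.38934326171875)
blue [460.3 291.5] 200 [ 469.7 -341.9] circ ((469.7860107421875, -341.5545349121094), 20.646808624267578)
lid [346.  301.2] 521 [458.3 -88.6] circ ((458.4832763671875, -88.83401489257812), 32.91722106933594)
pot [432.6 276. ] 184 [ 520.7 -305.6] circ ((521.4714965820312, -305.9857482910156), 20.290372848510742)
green [200.8 274.2] 392 [519.3 277.1] circ ((519.3646240234375, 277.0807800292969), 29.620275497436523)
spill ((622.5286865234375, -18.510231018066406), (156.46185302734375, 206.10508728027344), 3.147613048553467)
carrier ((516.0372924804688, 315.74639892578125), (103.59844970703125, 182.79693603515625), 5.2934889793396)
btray ((494.9435119628906, -306.1618347167969), (159.05006408691406, 179.43319702148438), 3.0026164054870605)
purple [248.4 155.6] 265 ((472.1499938964844, -269.70001220703125), 41.0714111328125)
blue [218.4 152.4] 256 ((476.79998779296875, -344.3999938964844), 41.41555404663086)
lid [325.4 210.2] 516 ((459.09814453125, -89.58766174316406), 48.00193786621094)
green [484.4 234.6] 191 ((510.0999755859375, 281.04998779296875), 44.18281173706055)
```

View pics/crop1.png

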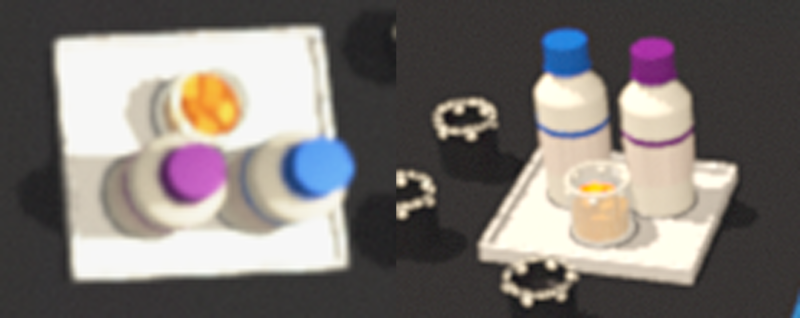

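The crop confirms it: the orange pot sits behind the purple (left in top view) and blue bottles, and the black ring pots are separate. I'll close along tray x, gripping the caps, starting with purple.

Emit:
jog_arm(
  rows=[
    [[0.6,-1,0],[0,0,-1]],
    [[0.6,-1,0],[0,0,-1]],
    [[0.6,-1,0],[0,0,-1]],
    [[0.6,-1,0],[0,0,-1]],
    [[0.6,-1,0],[0,0,-1]],
  ],
  jaw=0.4,
  grip_force=50,
)

```text
t: 0.82
eef_pos: [421.3, 402.9, 205.2]
orientation: [-1.491, -2.765, -0.0]
ft_force: [0.2, -0.5, -0.0]
width: 59.8
gripper_force: 0.0
```

Emit:
jog_arm(
  rows=[
    [[0.6,-1,0],[0,0,-1]],
    [[0.6,-1,0],[0,0,-1]],
    [[0.6,-1,0],[0,0,-1]],
    [[0.6,-1,0],[0,0,-1]],
    [[0.6,-1,0],[0,0,-1]],
  ],
)

```text
t: 1.45
eef_pos: [541.2, 203.0, 205.2]
orientation: [-2.155, -2.285, -0.0]
ft_force: [0.6, 0.6, 0.8]
width: 59.2
gripper_force: 0.0
```

Emit:
jog_arm(
  rows=[
    [[0,-1,0],[0,0,-0.1]],
    [[0,-1,0],[0,0,0]],
    [[0,-1,0],[0,0,0]],
    [[0,-1,0],[0,0,0]],
    [[0,-1,0],[0,0,0]],
  ],
)

```text
t: 2.08
eef_pos: [540.5, 3.1, 205.2]
orientation: [-2.163, -2.278, -0.0]
ft_force: [-0.7, -0.0, 0.1]
width: 59.9
gripper_force: 0.0
```

Emit:
jog_arm(
  rows=[
    [[0,-1,0],[0,0,0]],
    [[0,-1,0],[0,0,0]],
    [[0,-1,0],[0,0,0]],
    [[-0.9,-1,0],[0,0,0]],
    [[-0.9,-0.8,0],[0,0,0]],
  ],
)

```text
t: 2.7
eef_pos: [467.5, -189.5, 205.1]
orientation: [2.165, 2.276, -0.001]
ft_force: [-0.9, -0.2, 0.8]
width: 59.6
gripper_force: 0.0
```

Emit:
jog_arm(
  rows=[
    [[0,0,0],[0,0,0]],
    [[0,0,0],[0,0,0]],
  ],
)

```text
t: 2.95
eef_pos: [469.2, -187.1, 205.4]
orientation: [2.163, 2.278, 0.001]
ft_force: [0.6, 0.8, 0.7]
width: 59.6
gripper_force: 0.0
```

Emit:
jog_arm(
  rows=[
    [[0,-0.7,0],[0,0,0]],
    [[0,-0.7,0],[0,0,0]],
    [[-0.04,-0.68,0],[0,0,0]],
    [[0,0,0],[0,0,0]],
    [[0,0,-0.7],[0,0,0]],
  ],
)

```text
t: 3.58
eef_pos: [469.9, -270.0, 178.3]
orientation: [2.158, 2.278, 0.004]
ft_force: [0.4, -0.4, -0.3]
width: 59.6
gripper_force: 0.0
```

```bash
python3 - <<'E'
from h import *
S=cam("scene");T=cam("top")
a=cv2.resize(S[0][60:240,150:330],(400,400),interpolation=2);b=cv2.resize(T[0][240:330,380:470],(400,400),interpolation=2)
save(np.hstack([a,b]),"g1.png"); print(arm.sense()["eef_pos"])
E
```

```text
[ 466.43194546 -267.6935763   174.68509556]
```

View pics/g1.png

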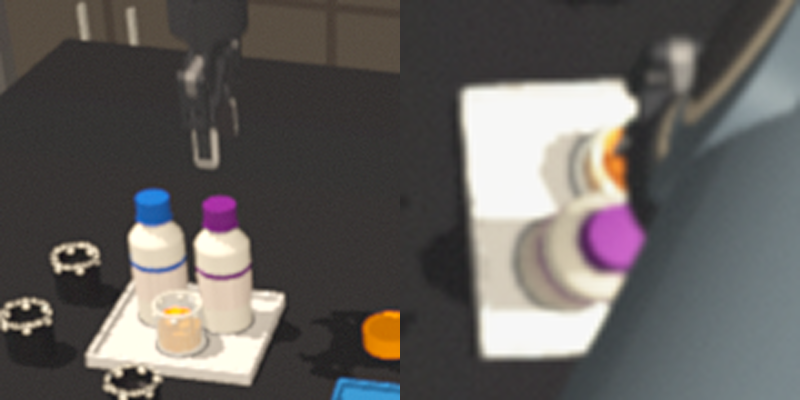

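```bash
python3 - <<'E'
from h import *
S=cam("scene");print(proj(S,(497,-269,178)),proj(S,(467,-270.5,150)),proj(S,(470.3,-342.2,150)))
for i in range(4): s=arm.sense();print(s["t"],s["eef_pos"]);cam("top")
E
```

```text
[244.6 145.4] [249.1 150.3] [219.  147.2]
3.725 [ 467.17317121 -268.52559924  176.07825138]
3.775 [ 467.77633369 -269.31897279  177.11379474]
3.825 [ 468.06845414 -269.94108165  177.75695714]
3.875 [ 468.11278512 -270.33959932  178.0758206 ]
```

Emit:
jog_arm(
  rows=[
    [[0,0,-0.7],[0,0,0]],
    [[0,0,-0.7],[0,0,0]],
    [[0,0,0],[0,0,0]],
    [[0,0,0],[0,0,0]],
    [[0,0,0],[0,0,0]],
  ],
)

```text
t: 4.55
eef_pos: [468.1, -271.4, 122.6]
orientation: [2.162, 2.276, 0.002]
ft_force: [-0.5, -0.5, 1.0]
width: 59.8
gripper_force: 0.0
```

```bash
python3 - <<'E'
from h import *
S=cam("scene")
save(cv2.resize(S[0][80:240,180:310],(520,600),interpolation=2),"g2.png"); print(arm.sense()["eef_pos"])
E
```

```text
[ 467.94470086 -271.26735869  122.49735288]
```

View pics/g2.png

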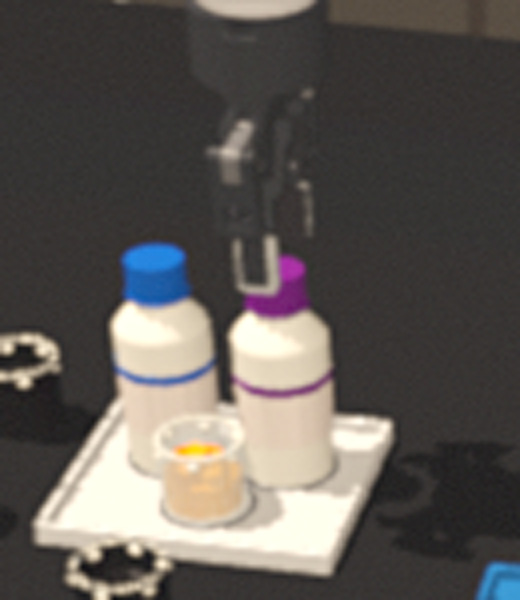

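```bash
python3 - <<'E'
from h import *
S=cam("scene")
for z in(122,130,140,150):print(z,proj(S,(498,-271,z)),proj(S,(438,-271,z)),ray(S,(244.5,153),z),ray(S,(257,142.7),z))
E
```

```text
122 [245.2 167.5] [253.5 155.2] [ 433.  -295.1] [ 375.2 -282.6]
130 [245.  164.4] [253.3 152.2] [ 446.9 -289.8] [ 389.8 -277.5]
140 [244.7 160.6] [253.1 148.4] [ 464.3 -283.1] [ 408.1 -271. ]
150 [244.5 156.7] [252.8 144.6] [ 481.7 -276.5] [ 426.5 -264.6]
```

Emit:
jog_arm(
  rows=[
    [[0,0,0],[0,0,0]],
    [[0,0,0],[0,0,0]],
    [[0,0,0],[0,0,0]],
  ],
  jaw=-0.6,
  grip_force=30,
)

```text
t: 5.03
eef_pos: [467.4, -271.2, 121.8]
orientation: [2.163, 2.277, 0.001]
ft_force: [-0.2, 0.2, 4.5]
width: 30.3
gripper_force: 29.4
```

```bash
python3 - <<'E'
from h import *
S=cam("scene")
save(cv2.resize(S[0][80:240,180:310],(520,600),interpolation=2),"g3.png"); s=arm.sense();print(s["eef_pos"],s["width"],s["gripper_force"])
E
```

```text
[ 467.34776739 -271.20548994  121.83112134] 30.373500453527615 29.43900167942047
```

View pics/g3.png

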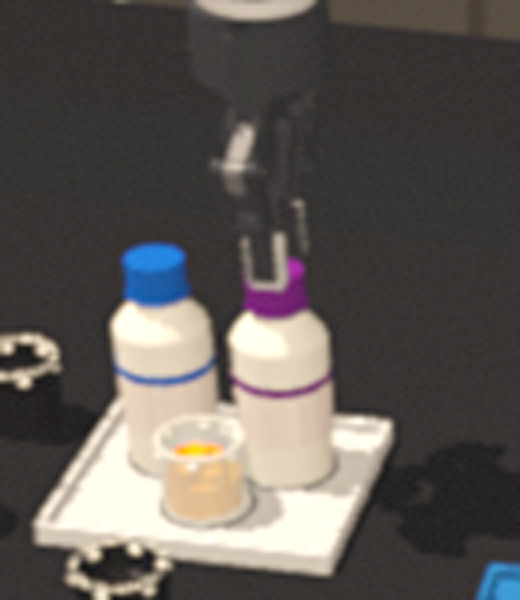

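Emit:
jog_arm(
  rows=[
    [[0,0,0],[0,0,0]],
    [[0,0,0],[0,0,0]],
    [[0,0,-0.125],[0,0,0]],
    [[0,0,-0.125],[0,0,0]],
    [[0,0,0],[0,0,0]],
  ],
  jaw=0.4,
)

```text
t: 5.7
eef_pos: [466.7, -270.6, 110.5]
orientation: [-2.163, -2.277, 0.001]
ft_force: [-0.3, 0.8, 0.4]
width: 60.0
gripper_force: 0.0
```

Emit:
jog_arm(
  rows=[
    [[0,0,0],[0,0,0]],
    [[0,0,0],[0,0,0]],
    [[0,0,0],[0,0,0]],
    [[0,0,0],[0,0,0]],
  ],
  jaw=-0.6,
  grip_force=40,
)

```text
t: 6.2
eef_pos: [467.2, -271.0, 111.5]
orientation: [2.163, 2.277, 0.0]
ft_force: [0.0, -0.9, 3.2]
width: 32.0
gripper_force: 39.7
```

```bash
python3 - <<'E'
from h import *
S=cam("scene")
save(cv2.resize(S[0][110:200,200:290],(540,540),interpolation=2),"g4.png"); s=arm.sense();print(s["eef_pos"],s["width"],s["gripper_force"],s["wrist_torque"])
E
```

```text
[ 467.25975277 -271.01725596  111.55522691] 32.208075732356036 39.73027288913727 [ 0.04082145  0.16734077 -0.0687394 ]
```

View pics/g4.png

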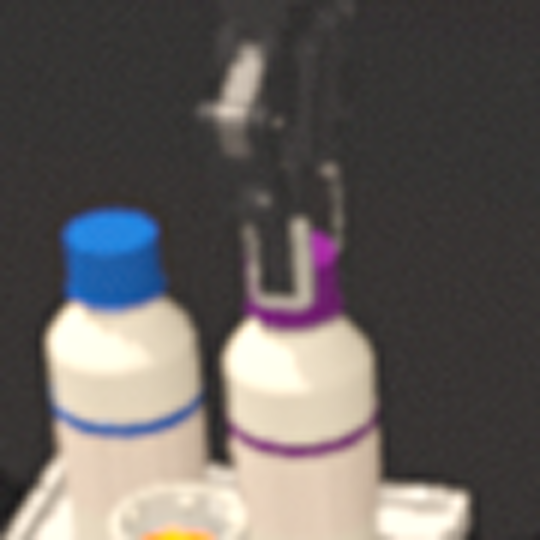

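Emit:
jog_arm(
  rows=[
    [[0,0,0.2],[0,0,0]],
    [[0,0,0.5],[0,0,0]],
    [[0,0,0.6],[0,0,0]],
    [[0,0,0.7],[0,0,0]],
    [[0,0,0.5],[0,0,0]],
  ],
)

```text
t: 6.88
eef_pos: [467.1, -270.8, 212.4]
orientation: [2.163, 2.277, 0.001]
ft_force: [-1.1, -0.3, -1.8]
width: 32.2
gripper_force: 40.0
```

Emit:
jog_arm(
  rows=[
    [[0.2,0.4,0],[0,0,0]],
    [[0.4,0.8,0],[0,0,0]],
    [[0.4,0.8,0],[0,0,0]],
    [[0.4,0.8,0],[0,0,0]],
    [[0.4,0.8,0],[0,0,0]],
  ],
)

```text
t: 7.5
eef_pos: [539.0, -123.8, 209.7]
orientation: [-2.16, -2.278, 0.001]
ft_force: [0.9, -0.3, -2.1]
width: 32.1
gripper_force: 40.0
```

Emit:
jog_arm(
  rows=[
    [[0.4,0.8,0],[0,0,0]],
    [[0.4,0.8,0],[0,0,0]],
    [[0.4,0.8,0],[0,0,0]],
    [[0.4,0.8,0],[0,0,0]],
    [[0.42,0.75,0],[0,0,0]],
  ],
)

```text
t: 8.12
eef_pos: [619.2, 34.4, 209.3]
orientation: [-2.16, -2.278, 0.003]
ft_force: [0.8, -0.7, -0.4]
width: 32.1
gripper_force: 40.0
```

Emit:
jog_arm(
  rows=[
    [[0,0,0],[0,0,0]],
    [[0,0,-0.5],[0,0,0]],
    [[0,0,-0.7],[0,0,0]],
    [[0,0,-0.7],[0,0,0]],
    [[0,0,-0.3],[0,0,0]],
  ],
)

```text
t: 8.75
eef_pos: [617.7, 31.3, 120.6]
orientation: [-2.162, -2.275, 0.006]
ft_force: [0.2, -0.8, -1.5]
width: 32.3
gripper_force: 40.1
```

Emit:
jog_arm(
  rows=[
    [[0,0,-0.15],[0,0,0]],
    [[0,0,-0.1],[0,0,0]],
    [[0,0,0],[0,0,0]],
    [[0,0,0],[0,0,0]],
  ],
)

```text
t: 9.25
eef_pos: [620.4, 31.2, 113.9]
orientation: [2.163, 2.277, 0.002]
ft_force: [0.7, -0.1, -1.8]
width: 31.7
gripper_force: 40.1
```

Emit:
jog_arm(
  rows=[
    [[0,0,-0.05],[0,0,0]],
    [[0,0,0],[0,0,0]],
    [[0,0,0],[0,0,0]],
  ],
)

```text
t: 9.62
eef_pos: [620.3, 31.2, 111.6]
orientation: [2.163, 2.277, 0.001]
ft_force: [0.7, 0.6, 0.3]
width: 32.2
gripper_force: 40.3
```

Emit:
jog_arm(
  rows=[
    [[0,0,-0.03],[0,0,0]],
    [[0,0,0],[0,0,0]],
    [[0,0,0],[0,0,0]],
  ],
)

```text
t: 10.0
eef_pos: [620.6, 31.1, 111.6]
orientation: [2.163, 2.277, 0.002]
ft_force: [-2.6, 0.1, 6.8]
width: 31.7
gripper_force: 41.0
```

Emit:
jog_arm(
  rows=[
    [[0,0,0],[0,0,0]],
    [[0,0,0],[0,0,0]],
    [[0,0,0.5],[0,0,0]],
    [[0,0,0.8],[0,0,0]],
    [[0,0,0.7],[0,0,0]],
  ],
  jaw=0.4,
)

```text
t: 10.62
eef_pos: [619.9, 31.1, 190.7]
orientation: [-2.164, -2.278, 0.0]
ft_force: [0.6, 0.4, 0.8]
width: 60.2
gripper_force: 0.0
```

Emit:
jog_arm(
  rows=[
    [[-0.4,-0.95,0],[0,0,0]],
    [[-0.4,-0.95,0],[0,0,0]],
    [[-0.4,-0.95,0],[0,0,0]],
    [[-0.4,-0.95,0],[0,0,0]],
    [[-0.4,-0.95,0],[0,0,0]],
  ],
)

```text
t: 11.25
eef_pos: [539.2, -160.0, 189.9]
orientation: [-2.164, -2.278, -0.0]
ft_force: [0.8, -0.9, 0.5]
width: 59.3
gripper_force: 0.0
```

Emit:
jog_arm(
  rows=[
    [[-0.4,-0.95,0],[0,0,0]],
    [[-0.4,-0.95,0],[0,0,0]],
    [[-0.4,-0.95,0],[0,0,0]],
    [[-0.35,-0.95,0],[0,0,0]],
    [[-0.2,-0.8,0],[0,0,0]],
  ],
)

```text
t: 11.88
eef_pos: [468.8, -344.5, 190.0]
orientation: [-2.165, -2.276, 0.0]
ft_force: [-0.1, -0.1, 0.6]
width: 59.9
gripper_force: 0.0
```

Emit:
jog_arm(
  rows=[
    [[0,0,0],[0,0,0]],
    [[0,0,-0.5],[0,0,0]],
    [[0,0,-0.8],[0,0,0]],
    [[0,0,0],[0,0,0]],
    [[0,0,0],[0,0,0]],
  ],
)

```text
t: 12.5
eef_pos: [470.8, -342.7, 138.9]
orientation: [2.162, 2.278, 0.001]
ft_force: [0.2, 0.3, -0.9]
width: 59.9
gripper_force: 0.0
```

```bash
python3 - <<'E'
from m import *
T=cam("top");S=cam("scene")
a=cv2.resize(T[0][200:330,270:480],(640,396),interpolation=2);
b=cv2.resize(S[0][90:290,180:400],(436,396),interpolation=2)
save(cv2.resize(np.hstack([a,b]),(800,294)),"g5.png"); print(arm.sense()["eef_pos"])
E
```

```text
[ 470.87284811 -343.16273062  139.39540337]
```

View pics/g5.png

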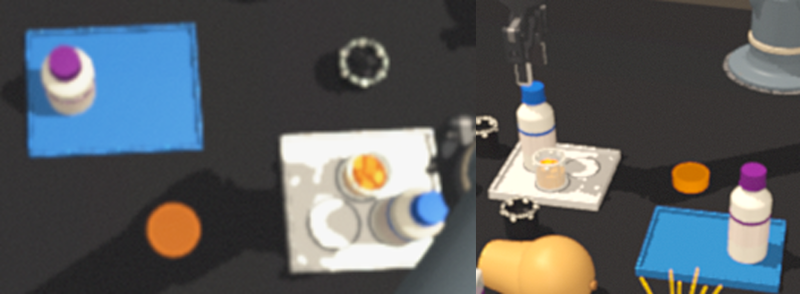

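Purple is upright on the spill tray (crop 68,80) and its place is empty. The gripper is over the blue cap.

Emit:
jog_arm(
  rows=[
    [[0,0,-0.35],[0,0,0]],
    [[0,0,-0.35],[0,0,0]],
    [[0,0,0],[0,0,0]],
    [[0,0,0],[0,0,0]],
  ],
)

```text
t: 13.1
eef_pos: [469.9, -343.0, 109.9]
orientation: [-2.164, -2.277, 0.0]
ft_force: [0.9, -0.8, 0.4]
width: 59.6
gripper_force: 0.0
```

Emit:
jog_arm(
  rows=[
    [[0,0,0],[0,0,0]],
    [[0,0,0],[0,0,0]],
    [[0,0,0],[0,0,0]],
    [[0,0,0],[0,0,0]],
  ],
  jaw=-0.6,
)

```text
t: 13.6
eef_pos: [470.2, -343.3, 110.6]
orientation: [2.163, 2.277, 0.0]
ft_force: [0.3, -0.2, 4.5]
width: 32.2
gripper_force: 40.1
```

Emit:
jog_arm(
  rows=[
    [[0,0,0.2],[0,0,0]],
    [[0,0,0.5],[0,0,0]],
    [[0,0,0.6],[0,0,0]],
    [[0,0,0.7],[0,0,0]],
    [[0,0,0.5],[0,0,0]],
  ],
)

```text
t: 14.22
eef_pos: [469.8, -342.6, 210.9]
orientation: [-2.164, -2.278, -0.0]
ft_force: [-0.4, -0.4, -1.7]
width: 32.4
gripper_force: 40.0
```

Emit:
jog_arm(
  rows=[
    [[0.2,0.4,0],[0,0,0]],
    [[0.45,0.8,0],[0,0,0]],
    [[0.45,0.8,0],[0,0,0]],
    [[0.45,0.8,0],[0,0,0]],
    [[0.45,0.8,0],[0,0,0]],
  ],
)

```text
t: 14.85
eef_pos: [549.9, -195.5, 208.3]
orientation: [-2.16, -2.277, 0.001]
ft_force: [0.5, 0.8, -1.5]
width: 32.1
gripper_force: 40.0
```

Emit:
jog_arm(
  rows=[
    [[0.45,0.8,0],[0,0,0]],
    [[0.45,0.8,0],[0,0,0]],
    [[0.45,0.8,0],[0,0,0]],
    [[0.4,0.7,0],[0,0,0]],
    [[0.12,0.15,0],[0,0,0]],
  ],
)

```text
t: 15.48
eef_pos: [624.6, -63.9, 208.0]
orientation: [-2.154, -2.282, 0.001]
ft_force: [0.0, -0.2, -1.8]
width: 32.2
gripper_force: 40.0
```

Emit:
jog_arm(
  rows=[
    [[0,0,0],[0,0,0]],
    [[0,0,-0.5],[0,0,0]],
    [[0,0,-0.7],[0,0,0]],
    [[0,0,-0.7],[0,0,0]],
    [[0,0,-0.3],[0,0,0]],
  ],
)

```text
t: 16.1
eef_pos: [622.7, -70.6, 120.4]
orientation: [-2.165, -2.273, 0.004]
ft_force: [-0.8, -0.5, -2.1]
width: 32.2
gripper_force: 40.0
```

Emit:
jog_arm(
  rows=[
    [[0,0,-0.15],[0,0,0]],
    [[0,0,-0.1],[0,0,0]],
    [[0,0,-0.03],[0,0,0]],
    [[0,0,0],[0,0,0]],
    [[0,0,0],[0,0,0]],
  ],
)

```text
t: 16.73
eef_pos: [625.0, -68.8, 111.3]
orientation: [2.163, 2.277, 0.001]
ft_force: [0.0, 0.5, -1.9]
width: 32.2
gripper_force: 40.0
```

Emit:
jog_arm(
  rows=[
    [[0,0,-0.025],[0,0,0]],
    [[0,0,0],[0,0,0]],
    [[0,0,0],[0,0,0]],
  ],
)

```text
t: 17.1
eef_pos: [625.2, -68.9, 110.7]
orientation: [2.163, 2.277, 0.002]
ft_force: [-1.8, 0.7, 6.7]
width: 32.2
gripper_force: 40.7
```

Emit:
jog_arm(
  rows=[
    [[0,0,-0.02],[0,0,0]],
    [[0,0,0],[0,0,0]],
    [[0,0,0],[0,0,0]],
  ],
)

```text
t: 17.48
eef_pos: [625.4, -69.0, 110.7]
orientation: [2.163, 2.277, 0.002]
ft_force: [-3.5, -0.3, 9.4]
width: 32.0
gripper_force: 41.2
```

Emit:
jog_arm(
  rows=[
    [[0,0,0],[0,0,0]],
    [[0,0,0],[0,0,0]],
    [[0,0,0.5],[0,0,0]],
    [[0,0,0.8],[0,0,0]],
    [[0,0,0.7],[0,0,0]],
  ],
  jaw=0.4,
)

```text
t: 18.1
eef_pos: [624.6, -68.9, 189.5]
orientation: [-2.164, -2.278, 0.001]
ft_force: [0.1, -0.6, -0.0]
width: 59.7
gripper_force: 0.0
```

Emit:
jog_arm(
  rows=[
    [[-0.4,-0.85,0],[0,0,0]],
    [[-0.4,-0.85,0],[0,0,0]],
    [[-0.4,-0.85,0],[0,0,0]],
    [[-0.4,-0.85,0],[0,0,0]],
    [[-0.4,-0.85,0],[0,0,0]],
  ],
  jaw=0.75,
)

```text
t: 18.73
eef_pos: [544.0, -239.9, 188.6]
orientation: [-2.163, -2.278, 0.0]
ft_force: [0.6, -0.2, -0.5]
width: 74.9
gripper_force: 0.0
```

Emit:
jog_arm(
  rows=[
    [[-0.4,-0.85,0],[0,0,0]],
    [[-0.2,-0.8,0],[0,0,-0.1]],
    [[0,0,-0.9],[0,0,0]],
    [[0,0,-0.9],[0,0,0]],
    [[0,0,-0.9],[0,0,0]],
  ],
)

```text
t: 19.35
eef_pos: [520.6, -304.8, 79.6]
orientation: [-2.176, -2.266, 0.0]
ft_force: [0.4, -0.3, -0.5]
width: 74.9
gripper_force: 0.0
```

Emit:
jog_arm(
  rows=[
    [[0,0,-0.4],[0,0,0]],
    [[0,0,0],[0,0,0]],
    [[0,0,0],[0,0,0]],
  ],
)

```text
t: 19.73
eef_pos: [521.7, -305.5, 66.3]
orientation: [2.174, 2.265, 0.001]
ft_force: [-0.0, 0.6, 0.5]
width: 74.8
gripper_force: 0.0
```

```bash
python3 - <<'E'
from m import *
T=cam("top");S=cam("scene")
print("top pot",[ray(T,blob(T,(415,262,450,285),5,25,100)[0],z) for z in(40,48)])
c,A,cn=blob(S,(210,185,252,220),8,28,70,120);print(c,A)
a=cv2.resize(T[0][240:330,390:480],(400,400),interpolation=2);
b=cv2.resize(S[0][130:230,180:280],(400,400),interpolation=2)
save(np.hstack([a,b]),"g6.png"); print(arm.sense()["eef_pos"],proj(S,(521,-305,56)),proj(S,(521,-305,6)))
E
```

```text
top pot [array([ 531.2, -297.9]), array([ 529.9, -296. ])]
[230.62083333 209.95416667] 240
[ 521.67992611 -305.48585156   66.52821557] [229.9 195.2] [231.6 212.9]
```

View pics/g6.png

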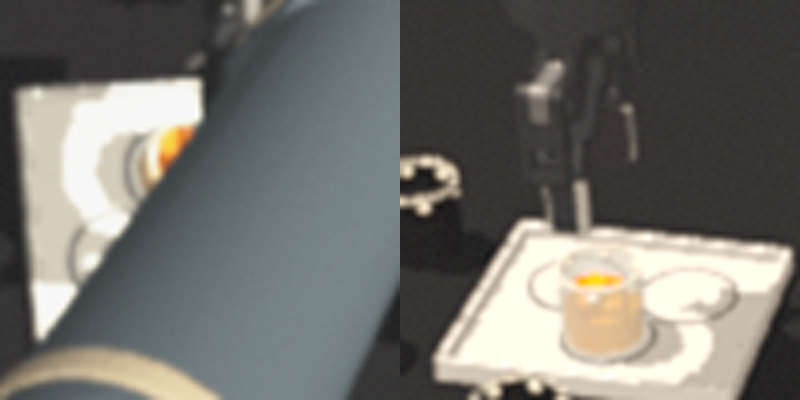

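```bash
python3 - <<'E'
from h import *
S=cam("scene")
for z in(66,80,90,100):print(z,proj(S,(559,-303.5,z)),proj(S,(484,-307.5,z)),ray(S,(222,188.7),z),ray(S,(237.5,170),z))
E
```

```text
66 [224.4 200.4] [234.  183.3] [ 513.5 -326.4] [ 422.6 -320.5]
80 [223.8 195.2] [233.6 178.3] [ 534.3 -317.2] [ 445.2 -311.4]
90 [223.4 191.4] [233.2 174.6] [ 549.2 -310.6] [ 461.3 -305. ]
100 [223.1 187.6] [232.9 170.9] [ 564.  -304.1] [ 477.5 -298.5]
```

Emit:
jog_arm(
  rows=[
    [[0,0,-0.6],[0,0,0]],
    [[0,0,-0.5],[0,0,0]],
    [[0,0,-0.3],[0,0,0]],
    [[0,0,0],[0,0,0]],
    [[0,0,0],[0,0,0]],
  ],
)

```text
t: 20.5
eef_pos: [521.1, -305.3, 9.5]
orientation: [2.175, 2.266, 0.0]
ft_force: [0.0, -0.0, 0.4]
width: 74.6
gripper_force: 0.0
```

Emit:
jog_arm(
  rows=[
    [[0,0,-0.1],[0,0,0]],
    [[0,0,0],[0,0,0]],
    [[0,0,0],[0,0,0]],
  ],
)

```text
t: 20.88
eef_pos: [520.8, -304.9, 5.2]
orientation: [2.175, 2.266, 0.0]
ft_force: [0.4, -0.4, -0.3]
width: 74.8
gripper_force: 0.0
```

```bash
python3 - <<'E'
from m import *
S=cam("scene")
save(cv2.resize(S[0][150:230,190:270],(480,480),interpolation=2),"g7.png"); s=arm.sense();print(s["eef_pos"],s["ft_force"])
E
```

```text
[ 520.80496355 -304.93397129    5.1925304 ] [ 0.41650203 -0.76047394  0.8774024 ]
```

View pics/g7.png

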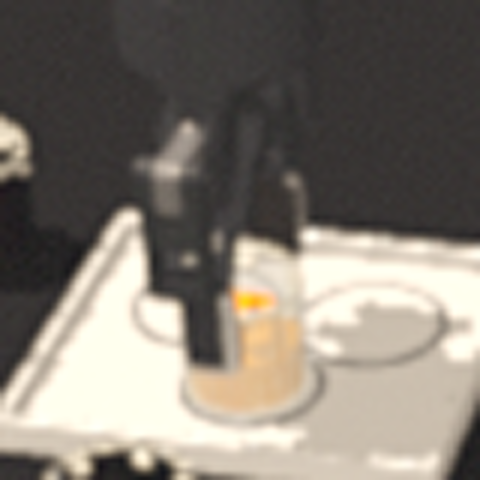

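Emit:
jog_arm(
  rows=[
    [[0,0,-0.1],[0,0,0]],
    [[0,0,-0.1],[0,0,0]],
    [[0,0,0],[0,0,0]],
    [[0,0,0],[0,0,0]],
  ],
)

```text
t: 21.42
eef_pos: [520.7, -304.9, -3.0]
orientation: [-2.176, -2.266, 0.0]
ft_force: [0.4, -0.5, 0.3]
width: 74.5
gripper_force: 0.0
```

Emit:
jog_arm(
  rows=[
    [[0,0,0],[0,0,0]],
    [[0,0,0],[0,0,0]],
    [[0,0,0],[0,0,0]],
    [[0,0,0],[0,0,0]],
  ],
  jaw=-0.1,
  grip_force=25,
)

```text
t: 21.92
eef_pos: [521.0, -304.9, -2.6]
orientation: [2.175, 2.266, 0.001]
ft_force: [-1.2, 0.8, 3.9]
width: 49.6
gripper_force: 26.1
```

```bash
python3 - <<'E'
from m import *
S=cam("scene");T=cam("top")
print(blob(T,(155,262,183,290),20,34)[0], blob(T,(180,255,220,295),45,75)[0])
save(cv2.resize(S[0][150:230,190:270],(480,480),interpolation=2),"g8.png"); s=arm.sense();print(s["eef_pos"],s["ft_force"],s["width"])
E
```

```text
[168.51724138 275.51724138] [200.81491003 274.24935733]
[ 520.96690556 -304.93857501   -2.61409705] [-0.71763243  0.64063734  5.41629916] 49.670778283202345
```

View pics/g8.png

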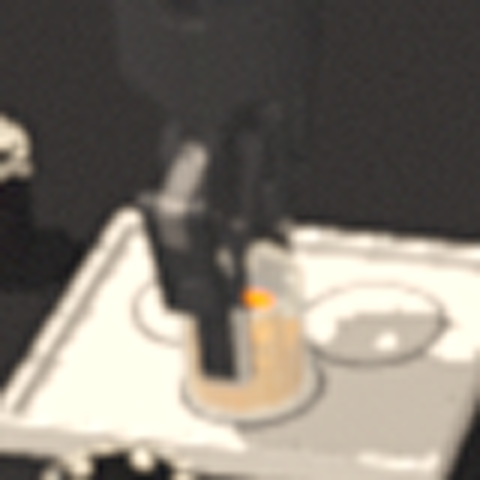

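Emit:
jog_arm(
  rows=[
    [[0,0,0.2],[0,0,0]],
    [[0,0,0.5],[0,0,0]],
    [[0,0,0.6],[0,0,0]],
    [[0,0,0.6],[0,0,0]],
    [[0,0,0.4],[0,0,0]],
  ],
)

```text
t: 22.65
eef_pos: [521.2, -305.3, 91.2]
orientation: [2.174, 2.265, 0.001]
ft_force: [0.6, -0.2, -2.4]
width: 49.7
gripper_force: 26.3
```

Emit:
jog_arm(
  rows=[
    [[-0.1,0.5,0],[0,0,0]],
    [[-0.1,1,0],[0,0,0]],
    [[-0.1,1,0],[0,0,0]],
    [[-0.1,1,0],[0,0,0]],
    [[0,1,0],[0,0,0]],
  ],
)

```text
t: 23.28
eef_pos: [502.7, -121.8, 88.0]
orientation: [-2.172, -2.265, 0.002]
ft_force: [1.0, 0.4, -0.9]
width: 49.4
gripper_force: 26.3
```

Emit:
jog_arm(
  rows=[
    [[0,1,0],[0,0,0]],
    [[0,1,0],[0,0,0]],
    [[0,1,0],[0,0,0]],
    [[0,1,0],[0,0,0]],
    [[0,1,0],[0,0,0.4]],
  ],
)

```text
t: 23.9
eef_pos: [502.5, 77.5, 88.1]
orientation: [-2.123, -2.313, 0.003]
ft_force: [0.7, 0.4, -1.5]
width: 49.7
gripper_force: 26.3
```

Emit:
jog_arm(
  rows=[
    [[0,1,0],[0,0,0]],
    [[0,1,0],[0,0,0]],
    [[0,1,0],[0,0,0]],
    [[0.1,1,0],[0,0,0]],
    [[0.1,1,0],[0,0,0]],
  ],
)

```text
t: 24.52
eef_pos: [510.3, 276.9, 88.0]
orientation: [-2.125, -2.312, 0.004]
ft_force: [0.6, -0.6, -0.4]
width: 49.8
gripper_force: 26.3
```

Emit:
jog_arm(
  rows=[
    [[0,0.8,0],[0,0,0]],
    [[0,0.3,0],[0,0,0]],
    [[0,0,0],[0,0,0]],
    [[0,0,0],[0,0,0]],
  ],
)

```text
t: 25.02
eef_pos: [512.6, 317.0, 88.8]
orientation: [2.13, 2.309, -0.002]
ft_force: [-0.3, -1.1, -1.4]
width: 49.7
gripper_force: 26.3
```

```bash
python3 - <<'E'
from m import *
S=cam("scene");T=cam("top")
g,_,cn=blob(T,(180,255,220,295),45,75);print("green",g,cv2.minEnclosingCircle(np.array([ray(T,p,56) for p in cn],np.float32)))
a=cv2.resize(T[0][230:320,140:240],(444,400),interpolation=2)
b=cv2.resize(S[0][170:290,440:560],(400,400)[:2] and (356,356),interpolation=2);b=cv2.copyMakeBorder(b,0,44,0,0,0)
save(np.hstack([a,b]),"g9.png"); s=arm.sense();print(s["eef_pos"],s["ft_force"],s["width"],proj(T,(512.5,358.5,6)),proj(S,(512.5,358.5,6)))
E
```

```text
green [200.94559585 274.20725389] ((519.1153564453125, 277.26416015625), 29.62944793701172)
[512.93904472 317.25010846  89.07552704] [-0.5971093   0.6389763  -1.79693337] 49.71243680415092 [174.7 279.5] [518.5 252.5]
```

View pics/g9.png

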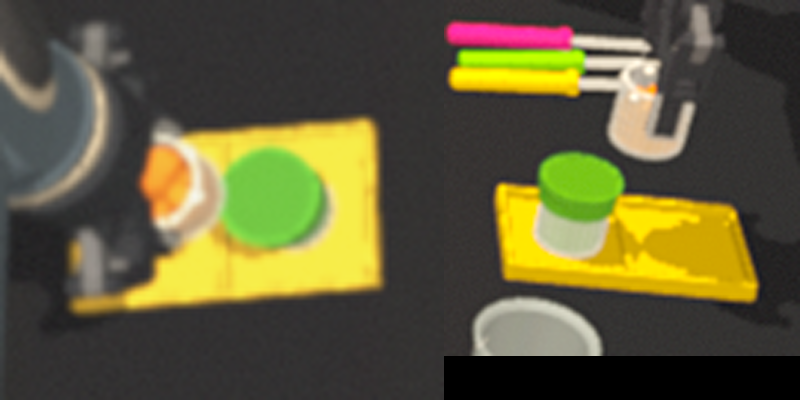

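```bash
python3 - <<'E'
from m import *
S=cam("scene");T=cam("top")
for n,C,roi in(("S",S,(450,225,555,280)),("T",T,(145,250,235,310))):
    c,A,cn=blob(C,roi,18,34); ap=cv2.approxPolyDP(cv2.convexHull(cn.astype(np.int32)),4,True).reshape(-1,2)
    for p in ap: print(n,p,ray(C,p,14),ray(C,p,0))
    print(rect(C,roi,14,18,34))
E
```

```text
S [457 233] [483.1 222.7] [463.3 224.5]
S [536 239] [462.8 398. ] [442.5 403.1]
S [545 270] [571.5 407.2] [553.3 412.4]
S [461 264] [594.  233.8] [576.2 235.8]
((526.0430297851562, 316.1412048339844), (121.31608581542969, 183.7667999267578), 5.152111053466797)
T [224 257] [571.9 231.3] [574.7 234.6]
T [224 295] [472.3 225.4] [473.8 228.6]
T [155 299] [460.6 402.3] [461.9 407.7]
T [181 260] [563.1 343.6] [565.7 348.3]
((515.9589233398438, 315.5182189941406), (103.94950866699219, 183.24424743652344), 5.4192070960998535)
```

Emit:
jog_arm(
  rows=[
    [[0,0.5,0],[0,0,0]],
    [[0,0.55,0],[0,0,0]],
    [[0,0,0],[0,0,0]],
    [[0,0,-0.7],[0,0,0]],
    [[0,0,-0.7],[0,0,0]],
  ],
)

```text
t: 25.85
eef_pos: [512.9, 361.2, 32.6]
orientation: [2.127, 2.312, 0.001]
ft_force: [0.0, -0.9, -0.9]
width: 48.9
gripper_force: 26.3
```

Emit:
jog_arm(
  rows=[
    [[0,0,-0.5],[0,0,0]],
    [[0,0,-0.2],[0,0,0]],
    [[0,0,-0.1],[0,0,0]],
    [[0,0,0],[0,0,0]],
    [[0,0,0],[0,0,0]],
  ],
)

```text
t: 26.48
eef_pos: [513.3, 361.5, 1.9]
orientation: [2.128, 2.311, 0.002]
ft_force: [-0.1, 0.2, -1.8]
width: 49.7
gripper_force: 26.3
```

Emit:
jog_arm(
  rows=[
    [[0,0,-0.05],[0,0,0]],
    [[0,0,0],[0,0,0]],
    [[0,0,0],[0,0,0]],
  ],
)

```text
t: 26.85
eef_pos: [512.7, 361.2, -0.9]
orientation: [2.128, 2.311, 0.0]
ft_force: [0.1, 0.1, -1.2]
width: 49.6
gripper_force: 26.3
```

Emit:
jog_arm(
  rows=[
    [[0,0,-0.05],[0,0,0]],
    [[0,0,0],[0,0,0]],
    [[0,0,0],[0,0,0]],
  ],
)

```text
t: 27.22
eef_pos: [512.9, 361.3, -2.6]
orientation: [-2.128, -2.311, -0.001]
ft_force: [-1.1, -0.9, 3.4]
width: 49.4
gripper_force: 26.6
```

Emit:
jog_arm(
  rows=[
    [[0,0,0],[0,0,0]],
    [[0,0,0],[0,0,0]],
    [[0,0,0.5],[0,0,0]],
    [[0,0,1],[0,0,0]],
    [[0,0,1],[0,0,0]],
  ],
  jaw=0.55,
)

```text
t: 27.85
eef_pos: [513.0, 361.1, 99.3]
orientation: [2.128, 2.311, 0.001]
ft_force: [0.4, -0.2, -0.4]
width: 65.8
gripper_force: 0.0
```

Emit:
jog_arm(
  rows=[
    [[-0.1,-0.9,0],[0,0,0]],
    [[-0.1,-1,0],[0,0,0]],
    [[-0.1,-1,0],[0,0,0]],
    [[-0.1,-1,0],[0,0,0]],
    [[-0.1,-1,0],[0,0,0]],
  ],
  jaw=0.75,
)

```text
t: 28.48
eef_pos: [493.1, 163.9, 98.5]
orientation: [2.127, 2.311, 0.003]
ft_force: [-0.3, -0.2, 0.5]
width: 74.7
gripper_force: 0.0
```

Emit:
jog_arm(
  rows=[
    [[-0.1,-1,0],[0,0,0]],
    [[-0.1,-1,0],[0,0,0]],
    [[-0.1,-1,0],[0,0,0]],
    [[-0.1,-1,0],[0,0,0]],
    [[-0.15,-1,0],[0,0,0]],
  ],
)

```text
t: 29.1
eef_pos: [471.2, -36.3, 98.4]
orientation: [2.127, 2.31, 0.003]
ft_force: [0.6, -0.5, -0.2]
width: 74.4
gripper_force: 0.0
```

Emit:
jog_arm(
  rows=[
    [[-0.3,-0.8,0],[0,0,0]],
    [[0,-0.5,-0.3],[0,0,0]],
    [[0,0,-0.7],[0,0,0]],
    [[0,0,0],[0,0,0]],
    [[0,0,0],[0,0,0]],
  ],
)

```text
t: 29.72
eef_pos: [459.5, -86.8, 58.2]
orientation: [2.126, 2.311, 0.002]
ft_force: [-0.3, 0.8, -0.3]
width: 74.7
gripper_force: 0.0
```

```bash
python3 - <<'E'
from m import *
S=cam("scene");T=cam("top"); s=arm.sense();print(s["eef_pos"],s["ft_force"],s["width"])
for n,C,roi in(("lidS",S,(305,195,345,225)),("lidT",T,(325,285,365,320))):
    c,A,cn=blob(C,roi,5,25); print(n,c,A,cv2.minEnclosingCircle(np.array([ray(C,p,20) for p in cn],np.float32)))
c,A,cn=blob(T,(158,255,192,290),5,18,120,120); print("pot",c,A,ray(T,c,46))
g,_,cn=blob(T,(180,255,220,295),45,75);print("green",g)
a=cv2.resize(T[0][230:320,140:240],(444,400),interpolation=2)
b=cv2.resize(S[0][140:230,280:370],(356,400),interpolation=2)
save(np.hstack([a,b]),"g10.png")
E
```

```text
[459.72769642 -86.67332555  58.22024165] [-0.41591478  0.88917542 -0.75263583] 75.09922709495851
lidS [332.72251309 209.0052356 ] 191 ((467.54998779296875, -73.19999694824219), 44.67294692993164)Traceback (most recent call last):
  File "<stdin>", line 4, in <module>
  File "m.py", line 5, in blob
    n,l,s,c=cv2.connectedComponentsWithStats(m); i=1+np.argmax(s[1:,4])
                                                     ~~~~~~~~~^^^^^^^^^
    return _wrapfunc(a, 'argmax', axis=axis, out=out, **kwds)
    return bound(*args, **kwds)
ValueError: attempt to get argmax of an empty sequence
```

```bash
python3 - <<'E'
from m import *
S=cam("scene");T=cam("top")
c,A,cn=blob(T,(158,255,192,290),5,18,120,120); print("pot",c,A,ray(T,c,46),proj(T,(513,361.3,46)))
g,_,cn=blob(T,(180,255,220,295),45,75);print("green",g)
a=cv2.resize(T[0][230:320,140:240],(444,400),interpolation=2)
b=cv2.resize(S[0][140:230,280:370],(356,400),interpolation=2)
save(np.hstack([a,b]),"g10.png")
E
```

```text
pot [170.72413793 277.        ] 87 [513.2 355.4] [168.4 277. ]
green [200.7755102  274.20663265]
```

View pics/g10.png

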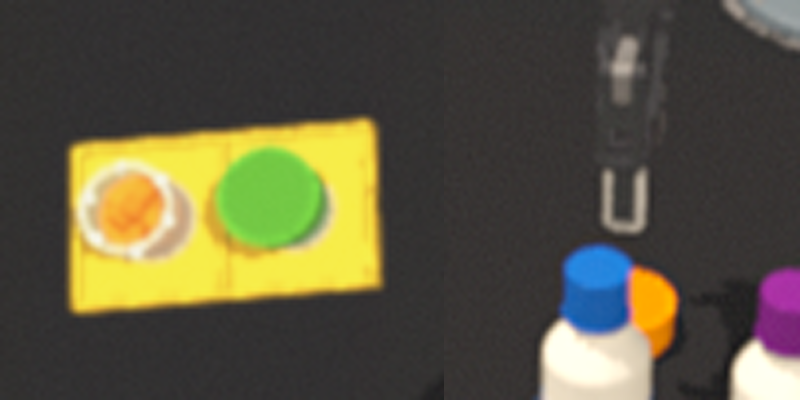

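Emit:
jog_arm(
  rows=[
    [[-0.03,-0.06,-0.6],[0,0,0]],
    [[0,0,-0.6],[0,0,0]],
    [[0,0,-0.4],[0,0,0]],
    [[0,0,0],[0,0,0]],
    [[0,0,0],[0,0,0]],
  ],
)

```text
t: 30.55
eef_pos: [458.1, -89.4, -6.4]
orientation: [2.127, 2.311, 0.001]
ft_force: [0.0, -0.1, -0.7]
width: 75.0
gripper_force: 0.0
```

Emit:
jog_arm(
  rows=[
    [[0,0,-0.12],[0,0,0]],
    [[0,0,-0.12],[0,0,0]],
    [[0,0,0],[0,0,0]],
    [[0,0,0],[0,0,0]],
  ],
)

```text
t: 31.05
eef_pos: [457.5, -89.3, -16.6]
orientation: [2.128, 2.311, 0.0]
ft_force: [1.7, 0.8, -0.5]
width: 74.7
gripper_force: 0.0
```

```bash
python3 - <<'E'
from m import *
S=cam("scene");s=arm.sense();print(s["eef_pos"],s["ft_force"],s["width"])
for z in(5,10,15,20):print(z,proj(S,(496,-86,z)))
save(cv2.resize(S[0][160:230,290:360],(490,490),interpolation=2),"g11.png")
E
```

```text
[457.57469248 -89.31214404 -16.51170913] [0.0573892  0.40290986 0.53769125] 74.89970176669459
5 [323.5 220.3]
10 [323.5 218.6]
15 [323.6 216.8]
20 [323.6 215.1]
```

View pics/g11.png

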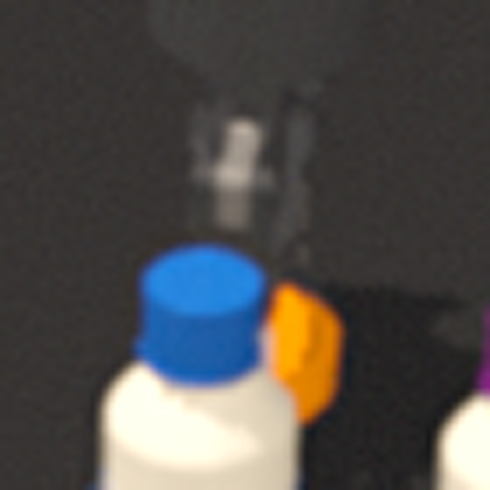

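The blue bottle hides the lid partly, but there's no contact force and the fingers straddle it. Picture budget is used, so I'll check by numbers from here.

Emit:
jog_arm(
  rows=[
    [[0,0,0],[0,0,0]],
    [[0,0,0],[0,0,0]],
    [[0,0,0],[0,0,0]],
    [[0,0,0],[0,0,0]],
  ],
  jaw=0.1,
  grip_force=40,
)

```text
t: 31.6
eef_pos: [457.6, -89.3, -15.9]
orientation: [-2.128, -2.311, -0.001]
ft_force: [-1.9, 0.6, 7.2]
width: 55.9
gripper_force: 40.8
```

Emit:
jog_arm(
  rows=[
    [[0,0,0.2],[0,0,0]],
    [[0,0,0.6],[0,0,0]],
    [[0,0,0.8],[0,0,0]],
    [[0,0,0.8],[0,0,0]],
    [[0,0,0.6],[0,0,0]],
  ],
)

```text
t: 32.22
eef_pos: [457.8, -89.4, 105.0]
orientation: [2.127, 2.311, 0.002]
ft_force: [-0.3, 1.2, -0.8]
width: 55.7
gripper_force: 42.4
```

Emit:
jog_arm(
  rows=[
    [[0.1,0.6,0],[0,0,0]],
    [[0.12,1,0],[0,0,0]],
    [[0.12,1,0],[0,0,0]],
    [[0.12,1,0],[0,0,0]],
    [[0.12,1,0],[0,0,0]],
  ],
)

```text
t: 32.85
eef_pos: [480.7, 96.0, 103.8]
orientation: [2.128, 2.311, 0.001]
ft_force: [0.6, -0.0, -0.7]
width: 55.4
gripper_force: 42.4
```

Emit:
jog_arm(
  rows=[
    [[0.12,1,0],[0,0,0]],
    [[0.12,1,0],[0,0,0]],
    [[0.12,1,0],[0,0,0]],
    [[0.12,1,0],[0,0,0]],
    [[0.12,1,0],[0,0,0]],
  ],
)

```text
t: 33.48
eef_pos: [504.7, 295.9, 103.7]
orientation: [2.128, 2.311, 0.0]
ft_force: [0.9, -0.2, 0.2]
width: 55.5
gripper_force: 42.4
```

Emit:
jog_arm(
  rows=[
    [[0.12,0.9,0],[0,0,0]],
    [[0.08,0.6,0],[0,0,0]],
    [[0.1,0.17,0],[0,0,0]],
    [[0,0,0],[0,0,0]],
    [[0,0,0],[0,0,0]],
  ],
)

```text
t: 34.1
eef_pos: [517.0, 359.7, 103.5]
orientation: [2.13, 2.309, -0.001]
ft_force: [0.8, -0.1, -0.6]
width: 55.7
gripper_force: 42.4
```

```bash
python3 - <<'E'
from m import *
S=cam("scene");T=cam("top");s=arm.sense();p=s["eef_pos"];print(p,s["ft_force"],s["width"])
zt=p[2]+16+20; q=proj(S,(*p[:2],zt-10)); x,y=q.astype(int); print(q,proj(T,(*p[:2],zt)))
c,A,cn=blob(S,(x-30,y-25,x+30,y+25),5,22,120,100); r=cv2.boundingRect(cn.astype(np.int32)); print("S",c,A,r,"midcol",r[0]+r[2]/2)
for dy in(-5,0,5):print(dy,proj(S,(p[0],p[1]+dy,zt-10)))
# pot in scene: dice
c,A,cn=blob(S,(500,215,540,262),5,18,90,120);r=cv2.boundingRect(cn.astype(np.int32));print("pot",c,A,r,"midcol",r[0]+r[2]/2,proj(S,(513,361.3,25)),proj(S,(513,361.3,46)))
E
```

```text
[516.88834519 360.1240542  103.568442  ] [-0.22602711  0.4575361  -0.0854205 ] 55.52607964522594
[533.3 207.1] [155.1 269.3]
S [530.3107221  208.52516411] 457 (517, 195, 33, 26) midcol 533.5
-5 [530.8 206.8]
0 [533.3 207.1]
5 [535.8 207.5]
pot [530.94252874 217.24137931] 87 (520, 215, 20, 6) midcol 530.0 [521.8 246. ] [524.1 238.4]
```

Emit:
jog_arm(
  rows=[
    [[-0.1,0.03,0],[0,0,0]],
    [[0,0,-0.6],[0,0,0]],
    [[0,0,-0.4],[0,0,0]],
    [[0,0,0],[0,0,0]],
    [[0,0,0],[0,0,0]],
  ],
)

```text
t: 34.83
eef_pos: [513.1, 362.9, 63.9]
orientation: [2.128, 2.311, 0.001]
ft_force: [0.3, 0.7, 0.6]
width: 55.7
gripper_force: 42.4
```

```bash
python3 - <<'E'
from m import *
S=cam("scene");s=arm.sense();p=s["eef_pos"];print(p,s["ft_force"],s["width"])
c,A,cn=blob(S,(500,195,550,240),5,18,150,120); r=cv2.boundingRect(cn.astype(np.int32)); print("lid",c,A,r,r[0]+r[2]/2,proj(S,(*p[:2],p[2]+26)))
im=S[0][226:262,500:545]; h=cv2.cvtColor(im,cv2.COLOR_RGB2HSV)
for row in(20,23,26,29): print(row+226,[tuple(int(v) for v in h[row,i]) for i in range(0,45,3)])
print(proj(S,(513,361.3,6)),proj(S,(513,361.3,30)))
E
```

```text
[513.28226209 362.97705657  64.13371088] [-0.41979396  0.52943063  0.00689218] 55.78028849929467
lid [528.24166667 225.1625    ] 240 (514, 211, 32, 24) 530.0 [529.9 221.9]
246 [(24, 255, 217), (27, 255, 255), (27, 255, 255), (19, 80, 240), (16, 78, 221), (16, 83, 227), (16, 87, 228), (17, 96, 234), (17, 89, 217), (17, 61, 219), (16, 82, 221), (19, 57, 224), (23, 255, 203), (22, 208, 167), (135, 13, 38)]
249 [(24, 255, 204), (24, 255, 217), (27, 255, 255), (18, 58, 224), (16, 72, 220), (16, 81, 228), (16, 84, 225), (17, 94, 230), (17, 87, 220), (16, 81, 218), (15, 72, 221), (20, 90, 210), (24, 255, 200), (24, 255, 195), (135, 46, 33)]
252 [(24, 255, 196), (24, 255, 209), (25, 255, 247), (18, 55, 229), (16, 79, 225), (16, 86, 228), (16, 92, 228), (16, 88, 225), (16, 83, 223), (16, 74, 223), (16, 69, 218), (22, 178, 209), (24, 255, 209), (24, 255, 187), (16, 117, 63)]
255 [(23, 255, 198), (24, 255, 218), (24, 255, 255), (22, 124, 255), (17, 72, 230), (16, 89, 226), (16, 89, 226), (17, 92, 224), (16, 87, 223), (16, 82, 222), (17, 57, 222), (24, 255, 209), (24, 255, 210), (23, 255, 180), (21, 210, 143)]
[519.8 252.8] [522.4 244.2]
```

```bash
python3 - <<'E'
from m import *
S=cam("scene");h=cv2.cvtColor(S[0],cv2.COLOR_RGB2HSV)
for r in range(240,256,2):
    w=255-h[r,500:545,1].astype(float); w[h[r,500:545,2]<150]=0; w=np.clip(w/170,0,1)
    i=np.where(w>.4)[0]; print(r,i.min()+500,i.max()+500,(i.min()+i.max())/2+500)
for z in(12,20,30,40): print(z,proj(S,(513,361.3,z)))
E
```

```text
240 510 537 523.5
242 509 536 522.5
244 509 535 522.0
246 508 534 521.0
248 508 534 521.0
250 507 533 520.0
252 507 533 520.0
254 508 532 520.0
12 [520.4 250.7]
20 [521.3 247.8]
30 [522.4 244.2]
40 [523.5 240.6]
```

Emit:
jog_arm(
  rows=[
    [[0,-0.05,-0.2],[0,0,0]],
    [[0,0,-0.2],[0,0,0]],
    [[0,0,-0.1],[0,0,0]],
    [[0,0,0],[0,0,0]],
    [[0,0,0],[0,0,0]],
  ],
)

```text
t: 35.55
eef_pos: [512.9, 360.8, 43.5]
orientation: [2.128, 2.311, 0.0]
ft_force: [-0.3, 0.5, 0.1]
width: 55.8
gripper_force: 42.4
```

Emit:
jog_arm(
  rows=[
    [[0,0,-0.06],[0,0,0]],
    [[0,0,-0.06],[0,0,0]],
    [[0,0,-0.04],[0,0,0]],
    [[0,0,0],[0,0,0]],
    [[0,0,0],[0,0,0]],
  ],
)

```text
t: 36.17
eef_pos: [512.8, 360.7, 37.1]
orientation: [2.128, 2.311, 0.0]
ft_force: [-0.8, -0.1, 0.4]
width: 55.8
gripper_force: 42.4
```

Clear so far. Now I'll press on in small steps while watching the force, with a firmer grip.

Emit:
jog_arm(
  rows=[
    [[0,0,-0.06],[0,0,0]],
    [[0,0,0],[0,0,0]],
    [[0,0,-0.05],[0,0,0]],
    [[0,0,0],[0,0,0]],
  ],
  grip_force=60,
)

```text
t: 36.67
eef_pos: [512.9, 360.3, 32.5]
orientation: [2.128, 2.311, -0.0]
ft_force: [0.3, -0.5, 1.3]
width: 54.8
gripper_force: 63.1
```

Emit:
jog_arm(
  rows=[
    [[0,0,-0.05],[0,0,0]],
    [[0,0,0],[0,0,0]],
    [[0,0,-0.05],[0,0,0]],
    [[0,0,0],[0,0,0]],
  ],
)

```text
t: 37.17
eef_pos: [512.4, 360.8, 28.2]
orientation: [-2.127, -2.311, 0.001]
ft_force: [-0.6, 0.4, -1.2]
width: 54.7
gripper_force: 63.4
```

Emit:
jog_arm(
  rows=[
    [[0,0,-0.05],[0,0,0]],
    [[0,0,0],[0,0,0]],
    [[0,0,0],[0,0,0]],
  ],
)

```text
t: 37.55
eef_pos: [512.7, 360.8, 26.6]
orientation: [-2.128, -2.311, -0.0]
ft_force: [0.5, 0.3, 0.0]
width: 55.0
gripper_force: 63.6
```

Emit:
jog_arm(
  rows=[
    [[0,0,-0.05],[0,0,0]],
    [[0,0,0],[0,0,0]],
    [[0,0,0],[0,0,0]],
  ],
)

```text
t: 37.92
eef_pos: [512.8, 360.9, 26.4]
orientation: [-2.127, -2.311, -0.001]
ft_force: [-2.8, -2.3, 11.3]
width: 54.5
gripper_force: 64.7
```

```bash
python3 - <<'E'
from m import *
S=cam("scene");s=arm.sense();p=s["eef_pos"];print(p,s["ft_force"],s["width"])
c,A,cn=blob(S,(500,205,550,250),5,18,150,120); r=cv2.boundingRect(cn.astype(np.int32)); print("lid",c,A,r)
for zt in(62,66,71,75): print(zt,proj(S,(513-28,361,zt)),proj(S,(513,361,zt)),proj(S,(513+28,361,zt-20)))
g,_,cn=blob(S,(465,220,505,250),45,75); print("green",g,cv2.boundingRect(cn.astype(np.int32)))
for zt in (56,62): print(proj(S,(519-29,277,zt)))
E
```

```text
[512.82893069 360.87346747  26.38805745] [-3.1384003  -1.69750925  9.90317674] 54.79565505975605
lid [522.95454545 238.98636364] 220 (510, 225, 31, 24)
62 [524.8 225. ] [525.7 232.4] [524.4 247.5]
66 [525.3 223.5] [526.2 230.9] [524.9 246.1]
71 [525.8 221.6] [526.8 229. ] [525.4 244.2]
75 [526.3 220.1] [527.2 227.5] [525.9 242.7]
green [484.68085106 234.48404255] (471, 221, 30, 24)
[485.  223.1]
[485.5 220.9]
```

Emit:
jog_arm(
  rows=[
    [[0,0,-0.03],[0,0,0]],
    [[0,0,0],[0,0,0]],
    [[0,0,0],[0,0,0]],
  ],
)

```text
t: 38.35
eef_pos: [512.9, 360.9, 26.3]
orientation: [-2.127, -2.31, -0.001]
ft_force: [-5.4, -3.3, 17.8]
width: 55.0
gripper_force: 65.4
```

Emit:
jog_arm(
  rows=[
    [[0,0,-0.03],[0,0,0]],
    [[0,0,0],[0,0,0]],
    [[0,0,0],[0,0,0]],
  ],
)

```text
t: 38.72
eef_pos: [512.9, 361.0, 26.3]
orientation: [-2.127, -2.31, -0.001]
ft_force: [-8.8, -4.7, 24.5]
width: 54.6
gripper_force: 66.2
```

Emit:
jog_arm(
  rows=[
    [[0,0,0.08],[0,0,0]],
    [[0,0,0],[0,0,0]],
  ],
)

```text
t: 38.98
eef_pos: [513.1, 361.0, 26.4]
orientation: [-2.128, -2.311, -0.002]
ft_force: [-0.3, -2.1, 7.7]
width: 55.1
gripper_force: 64.5
```

Emit:
jog_arm(
  rows=[
    [[0,0,0],[0,0,0]],
    [[0,0,0],[0,0,0]],
    [[0,0,0.2],[0,0,0]],
    [[0,0,1],[0,0,0]],
    [[0,0,1],[0,0,0]],
  ],
  jaw=0.6,
)

```text
t: 39.6
eef_pos: [512.6, 360.6, 114.4]
orientation: [2.128, 2.311, -0.001]
ft_force: [0.7, 0.2, 0.2]
width: 68.2
gripper_force: 0.0
```

Emit:
jog_arm(
  rows=[
    [[0,-0.5,1],[0,0,0]],
    [[0,-0.9,0.9],[0,0,0]],
    [[0,-0.9,0],[0,0,0]],
    [[0,0,0],[0,0,0]],
    [[0,0,0],[0,0,0]],
  ],
  jaw=0.4,
  grip_force=40,
)

```text
t: 40.22
eef_pos: [512.5, 269.4, 189.6]
orientation: [-2.127, -2.312, -0.001]
ft_force: [-0.0, -0.2, -0.3]
width: 59.6
gripper_force: 0.0
```

```bash
python3 - <<'E'
from m import *
S=cam("scene");T=cam("top");s=arm.sense();p=s["eef_pos"];print(p)
c,A,cn=blob(S,(500,205,550,262),5,18,150,120); print("lidS",c,A,cv2.boundingRect(cn.astype(np.int32)))
g,A,cn=blob(S,(465,220,505,250),45,75); print("greenS",g,A,cv2.boundingRect(cn.astype(np.int32)))
for x,y,zt in((513,361,62),(513,361,71),(519,277,62)): print(proj(S,(x-28,y,zt)),proj(S,(x,y,zt-10)),proj(S,(x+28,y,zt-20)))
c,A,cn=blob(T,(150,255,192,295),5,18,150,120); print("lidT",c,A,cv2.minEnclosingCircle(np.array([ray(T,p,62) for p in cn],np.float32)))
E
```

```text
[512.31750698 270.0833469  189.15308892]
lidS [526.43249428 237.03661327] 437 (510, 225, 31, 24)
greenS [484.68947368 234.7       ] 190 (471, 221, 30, 24)
[524.8 225. ] [524.6 236.1] [524.4 247.5]
[525.8 221.6] [525.6 232.8] [525.4 244.2]
[485.5 221.1] [484.8 232.1] [484.1 243.4]
lidT [158.31325301 279.30120482] 83 ((504.29998779296875, 380.8999938964844), 17.455467224121094)
```

Emit:
jog_arm(
  rows=[
    [[0.3,-0.95,0],[0,0,0]],
    [[0.3,-0.95,0],[0,0,0]],
    [[0.3,-0.95,0],[0,0,0]],
    [[0.3,-0.95,0],[0,0,0]],
    [[0.3,-0.95,0],[0,0,0]],
  ],
)

```text
t: 40.95
eef_pos: [573.2, 78.8, 189.0]
orientation: [-2.125, -2.313, 0.0]
ft_force: [1.2, 0.9, 0.2]
width: 60.1
gripper_force: 0.0
```

Emit:
jog_arm(
  rows=[
    [[0.3,-0.95,0],[0,0,0]],
    [[0.3,-0.95,0],[0,0,0]],
    [[0.3,-0.95,0],[0,0,0]],
    [[0.3,-0.8,0],[0,0,0]],
    [[0.11,-0.08,0],[0,0,-0.4]],
  ],
)

```text
t: 41.58
eef_pos: [625.6, -72.9, 189.1]
orientation: [2.181, 2.26, -0.002]
ft_force: [-0.5, 0.0, 0.3]
width: 59.9
gripper_force: 0.0
```

Emit:
jog_arm(
  rows=[
    [[0,0,-0.4],[0,0,0]],
    [[0,0,-0.8],[0,0,0]],
    [[0,0,0],[0,0,0]],
    [[0,0,0],[0,0,0]],
    [[0,0,0],[0,0,0]],
  ],
)

```text
t: 42.2
eef_pos: [625.9, -70.1, 142.6]
orientation: [2.174, 2.266, 0.003]
ft_force: [0.5, -0.1, -0.3]
width: 59.9
gripper_force: 0.0
```

```bash
python3 - <<'E'
from m import *
S=cam("scene");s=arm.sense();p=s["eef_pos"];print(p)
for n,roi,hue in(("blue",(270,175,330,235),(100,125)),("purple",(330,175,390,260),(130,165))):
    try: c,A,cn=blob(S,roi,*hue,100,60); print(n,c,A,cv2.boundingRect(cn.astype(np.int32)))
    except Exception as e: print(n,e)
print(proj(S,(625.4,-69,137)),proj(S,(620.5,31.1,137)))
E
```

```text
[625.86393994 -70.26444339 142.60090138]
blue [318.77941176 205.80514706] 272 (309, 196, 19, 19)
purple [367.77926421 209.94983278] 299 (358, 201, 19, 19)
[319.3 204.1] [368.5 209.5]
```

Emit:
jog_arm(
  rows=[
    [[0,0.03,-0.4],[0,0,0]],
    [[0,0,-0.4],[0,0,0]],
    [[0,0,0],[0,0,0]],
    [[0,0,0],[0,0,0]],
  ],
)

```text
t: 42.75
eef_pos: [625.1, -69.5, 109.2]
orientation: [-2.176, -2.266, 0.0]
ft_force: [-0.7, -0.4, 0.3]
width: 60.2
gripper_force: 0.0
```

Emit:
jog_arm(
  rows=[
    [[0,0,0],[0,0,0]],
    [[0,0,0],[0,0,0]],
    [[0,0,0],[0,0,0]],
    [[0,0,0],[0,0,0]],
  ],
  jaw=-0.6,
)

```text
t: 43.25
eef_pos: [625.8, -69.4, 110.2]
orientation: [2.175, 2.265, 0.002]
ft_force: [0.3, -0.3, 4.9]
width: 32.5
gripper_force: 40.1
```

Emit:
jog_arm(
  rows=[
    [[0,0,0.2],[0,0,0]],
    [[0,0,0.5],[0,0,0]],
    [[0,0,0.6],[0,0,0]],
    [[0,0,0.7],[0,0,0]],
    [[0,0,0.5],[0,0,0]],
  ],
)

```text
t: 43.88
eef_pos: [625.4, -69.5, 211.9]
orientation: [2.175, 2.265, 0.002]
ft_force: [0.8, 0.5, -1.4]
width: 32.3
gripper_force: 40.0
```

Emit:
jog_arm(
  rows=[
    [[-0.2,-0.4,0],[0,0,0]],
    [[-0.45,-0.8,0],[0,0,0]],
    [[-0.45,-0.8,0],[0,0,0]],
    [[-0.45,-0.8,0],[0,0,0]],
    [[-0.45,-0.8,0],[0,0,0]],
  ],
)

```text
t: 44.5
eef_pos: [542.6, -215.3, 208.7]
orientation: [-2.176, -2.264, 0.002]
ft_force: [-0.4, 0.1, -1.7]
width: 32.2
gripper_force: 40.0
```

Emit:
jog_arm(
  rows=[
    [[-0.45,-0.8,0],[0,0,0]],
    [[-0.45,-0.8,0],[0,0,0]],
    [[-0.45,-0.8,0],[0,0,0]],
    [[-0.4,-0.7,0],[0,0,0]],
    [[-0.12,-0.14,0],[0,0,0]],
  ],
)

```text
t: 45.12
eef_pos: [466.7, -345.8, 209.0]
orientation: [-2.182, -2.259, 0.003]
ft_force: [0.2, 0.1, -1.6]
width: 32.4
gripper_force: 40.0
```

Emit:
jog_arm(
  rows=[
    [[0,0,0],[0,0,0]],
    [[0,0,-0.5],[0,0,0]],
    [[0,0,-0.7],[0,0,0]],
    [[0,0,-0.7],[0,0,0]],
    [[0,0,-0.3],[0,0,0]],
  ],
)

```text
t: 45.75
eef_pos: [470.4, -340.5, 119.6]
orientation: [-2.17, -2.267, -0.0]
ft_force: [0.3, 0.6, -0.9]
width: 32.2
gripper_force: 40.0
```

Emit:
jog_arm(
  rows=[
    [[0,0,-0.15],[0,0,0]],
    [[0,0,-0.05],[0,0,0]],
    [[0,0,0],[0,0,0]],
    [[0,0,0],[0,0,0]],
  ],
)

```text
t: 46.25
eef_pos: [470.7, -343.2, 114.1]
orientation: [2.175, 2.265, 0.001]
ft_force: [0.4, -0.0, -1.7]
width: 32.3
gripper_force: 40.0
```

Emit:
jog_arm(
  rows=[
    [[0,0,-0.07],[0,0,0]],
    [[0,0,0],[0,0,0]],
    [[0,0,0],[0,0,0]],
  ],
)

```text
t: 46.62
eef_pos: [470.3, -342.9, 110.6]
orientation: [-2.176, -2.266, -0.0]
ft_force: [-0.2, 0.2, -1.7]
width: 32.2
gripper_force: 40.0
```

Emit:
jog_arm(
  rows=[
    [[0,0,-0.03],[0,0,0]],
    [[0,0,0],[0,0,0]],
    [[0,0,0],[0,0,0]],
  ],
)

```text
t: 47.0
eef_pos: [470.6, -343.3, 110.2]
orientation: [2.175, 2.266, 0.001]
ft_force: [-1.1, 1.3, 5.9]
width: 32.1
gripper_force: 40.7
```

Emit:
jog_arm(
  rows=[
    [[0,0,0],[0,0,0]],
    [[0,0,0],[0,0,0]],
    [[0,0,0.5],[0,0,0]],
    [[0,0,0.8],[0,0,0]],
    [[0,0,0.7],[0,0,0]],
  ],
  jaw=0.4,
)

```text
t: 47.62
eef_pos: [470.3, -342.8, 190.1]
orientation: [2.176, 2.266, -0.0]
ft_force: [-0.6, -0.1, -0.1]
width: 59.8
gripper_force: 0.0
```

Emit:
jog_arm(
  rows=[
    [[0.4,0.95,0],[0,0,0]],
    [[0.4,0.95,0],[0,0,0]],
    [[0.4,0.95,0],[0,0,0]],
    [[0.4,0.95,0],[0,0,0]],
    [[0.4,0.95,0],[0,0,0]],
  ],
)

```text
t: 48.25
eef_pos: [550.7, -151.5, 189.3]
orientation: [2.176, 2.266, 0.0]
ft_force: [-0.3, -0.0, 0.6]
width: 59.7
gripper_force: 0.0
```

Emit:
jog_arm(
  rows=[
    [[0.4,0.95,0],[0,0,0]],
    [[0.4,0.95,0],[0,0,0]],
    [[0.4,0.95,0],[0,0,0]],
    [[0.35,0.95,0],[0,0,0]],
    [[0.2,0.81,0],[0,0,0]],
  ],
)

```text
t: 48.88
eef_pos: [620.8, 33.5, 189.0]
orientation: [-2.174, -2.268, 0.0]
ft_force: [-0.4, -0.1, 0.8]
width: 59.6
gripper_force: 0.0
```

Emit:
jog_arm(
  rows=[
    [[0,0,0],[0,0,0]],
    [[0,0,-0.4],[0,0,0]],
    [[0,0,-0.8],[0,0,0]],
    [[0,0,0],[0,0,0]],
    [[0,0,0],[0,0,0]],
  ],
)

```text
t: 49.5
eef_pos: [620.5, 30.3, 141.9]
orientation: [2.177, 2.264, 0.0]
ft_force: [0.1, -0.5, -0.2]
width: 59.7
gripper_force: 0.0
```

Emit:
jog_arm(
  rows=[
    [[0,0,-0.4],[0,0,0]],
    [[0,0,-0.36],[0,0,0]],
    [[0,0,0],[0,0,0]],
    [[0,0,0],[0,0,0]],
  ],
)

```text
t: 50.0
eef_pos: [620.5, 31.5, 111.0]
orientation: [2.175, 2.266, 0.0]
ft_force: [-0.2, 0.9, 1.5]
width: 59.9
gripper_force: 0.0
```

Emit:
jog_arm(
  rows=[
    [[0,0,0],[0,0,0]],
    [[0,0,0],[0,0,0]],
    [[0,0,0],[0,0,0]],
    [[0,0,0],[0,0,0]],
  ],
  jaw=-0.6,
)

```text
t: 50.5
eef_pos: [620.8, 31.5, 111.8]
orientation: [2.175, 2.266, 0.002]
ft_force: [-1.7, 0.2, 4.9]
width: 32.4
gripper_force: 39.8
```

Emit:
jog_arm(
  rows=[
    [[0,0,0.2],[0,0,0]],
    [[0,0,0.5],[0,0,0]],
    [[0,0,0.6],[0,0,0]],
    [[0,0,0.7],[0,0,0]],
    [[0,0,0.5],[0,0,0]],
  ],
)

```text
t: 51.12
eef_pos: [620.2, 31.5, 211.9]
orientation: [2.176, 2.266, 0.0]
ft_force: [-0.6, 0.2, -1.4]
width: 31.6
gripper_force: 40.0
```

Emit:
jog_arm(
  rows=[
    [[-0.2,-0.4,0],[0,0,0]],
    [[-0.4,-0.8,0],[0,0,0]],
    [[-0.4,-0.8,0],[0,0,0]],
    [[-0.4,-0.8,0],[0,0,0]],
    [[-0.4,-0.8,0],[0,0,0]],
  ],
)

```text
t: 51.75
eef_pos: [545.7, -114.6, 209.5]
orientation: [-2.176, -2.263, 0.004]
ft_force: [0.1, -0.1, -1.7]
width: 32.0
gripper_force: 40.0
```

Emit:
jog_arm(
  rows=[
    [[-0.4,-0.8,0],[0,0,0]],
    [[-0.4,-0.8,0],[0,0,0]],
    [[-0.4,-0.8,0],[0,0,0]],
    [[-0.4,-0.8,0],[0,0,0]],
    [[-0.42,-0.75,0],[0,0,0]],
  ],
)

```text
t: 52.38
eef_pos: [464.6, -271.9, 209.6]
orientation: [-2.176, -2.263, 0.002]
ft_force: [0.2, -0.5, -2.1]
width: 32.0
gripper_force: 40.0
```

Emit:
jog_arm(
  rows=[
    [[0,0,0],[0,0,0]],
    [[0,0,0],[0,0,0]],
    [[0,0,0],[0,0,0]],
    [[0,0,0],[0,0,0]],
  ],
)

```text
t: 52.88
eef_pos: [467.8, -269.6, 210.8]
orientation: [-2.173, -2.268, -0.0]
ft_force: [1.1, 0.3, -1.4]
width: 32.1
gripper_force: 40.1
```

Emit:
jog_arm(
  rows=[
    [[0,-0.03,-0.5],[0,0,0]],
    [[0,0,-0.7],[0,0,0]],
    [[0,0,-0.7],[0,0,0]],
    [[0,0,-0.3],[0,0,0]],
    [[0,0,-0.15],[0,0,0]],
  ],
)

```text
t: 53.5
eef_pos: [467.8, -271.5, 116.8]
orientation: [-2.175, -2.267, 0.0]
ft_force: [0.2, 0.0, -1.8]
width: 32.2
gripper_force: 40.1
```

Emit:
jog_arm(
  rows=[
    [[0,0,-0.05],[0,0,0]],
    [[0,0,0],[0,0,0]],
    [[0,0,0],[0,0,0]],
    [[0,0,-0.03],[0,0,0]],
    [[0,0,0],[0,0,0]],
  ],
)

```text
t: 54.12
eef_pos: [467.5, -271.6, 113.9]
orientation: [2.175, 2.266, 0.0]
ft_force: [-0.5, 0.2, -1.5]
width: 32.2
gripper_force: 40.1
```

Emit:
jog_arm(
  rows=[
    [[0,0,-0.05],[0,0,0]],
    [[0,0,0],[0,0,0]],
    [[0,0,0],[0,0,0]],
  ],
)

```text
t: 54.5
eef_pos: [467.6, -271.7, 111.8]
orientation: [2.176, 2.266, 0.0]
ft_force: [0.5, 0.3, -2.0]
width: 32.0
gripper_force: 40.2
```

Emit:
jog_arm(
  rows=[
    [[0,0,-0.02],[0,0,0]],
    [[0,0,0],[0,0,0]],
    [[0,0,0],[0,0,0]],
  ],
)

```text
t: 54.88
eef_pos: [467.7, -272.1, 111.7]
orientation: [2.175, 2.265, 0.001]
ft_force: [-2.5, 0.9, 5.9]
width: 32.3
gripper_force: 40.8
```

Contact. Now I'll release, back off, and check everything from clear of the scene.

Emit:
jog_arm(
  rows=[
    [[0,0,0],[0,0,0]],
    [[0,0,0],[0,0,0]],
    [[0,0,0.5],[0,0,0]],
    [[0,0,1],[0,0,0]],
    [[0,0,1],[0,0,0]],
  ],
  jaw=0.4,
)

```text
t: 55.5
eef_pos: [467.3, -271.5, 211.7]
orientation: [-2.175, -2.266, 0.001]
ft_force: [1.0, 0.6, -0.1]
width: 59.8
gripper_force: 0.0
```

Emit:
jog_arm(
  rows=[
    [[0,1,0],[0,0,0]],
    [[0,1,0],[0,0,0]],
    [[0,1,0],[0,0,0]],
    [[0,1,0],[0,0,0]],
    [[0,1,0],[0,0,0]],
  ],
)

```text
t: 56.12
eef_pos: [467.3, -70.3, 211.0]
orientation: [2.175, 2.266, 0.001]
ft_force: [0.7, -0.6, -0.3]
width: 59.7
gripper_force: 0.0
```

Emit:
jog_arm(
  rows=[
    [[0,1,0],[0,0,0]],
    [[0,1,0],[0,0,0]],
    [[0,0,0],[0,0,0]],
    [[0,0,0],[0,0,0]],
  ],
)

```text
t: 56.62
eef_pos: [467.4, 7.7, 210.9]
orientation: [2.176, 2.266, -0.001]
ft_force: [0.2, -1.0, 0.3]
width: 59.9
gripper_force: 0.0
```

```bash
python3 - <<'E'
from m import *
C=cam("top");S=cam("scene")
for n,roi,z,a in[("purple",(410,280,445,310),150,(130,160,80)),("blue",(445,280,475,308),150,(100,125,120)),("lid",(150,255,190,300),62,(5,18,150)),("green",(180,255,220,295),56,(45,75))]:
    c,A,cn=blob(C,roi,*a); P=np.array([ray(C,p,z) for p in cn],np.float32); print(n,c.round(1),A,ray(C,c,z),cv2.minEnclosingCircle(P))
for n,roi,a in[("purple",(238,145,262,168),(130,165,60)),("blue",(208,142,232,164),(100,125,100)),("green",(465,220,505,250),(45,75)),("lid",(500,205,550,262),(5,18,150))]:
    c,A,cn=blob(S,roi,*a); print(n,c.round(1),A,cv2.boundingRect(cn.astype(np.int32)))
E
```

```text
purple [428.7 292.8] 186 [ 466.3 -270.2] ((465.79998779296875, -270.75), 18.94245147705078)
blue [459.8 291.4] 198 [ 470.  -340.7] ((471.0787353515625, -340.5390930175781), 20.527496337890625)
lid [166.7 276.8] 373 [511.1 359.8] ((511.3220520019531, 360.11676025390625), 33.4803352355957)
green [200.7 274.1] 388 [519.5 277.3] ((519.4027709960938, 277.19097900390625), 29.509767532348633)
purple [247.7 155.6] 261 (240, 147, 17, 18)
blue [218.5 152.6] 252 (210, 144, 18, 18)
green [483.4 232.4] 228 (471, 221, 30, 24)
lid [523.4 239. ] 243 (510, 224, 31, 25)
```

```bash
python3 -c "
from workcell import arm
print(arm.sign_off())"
```

```text
the job is handed in; nothing more can be done
None
```

I handed the job in at about 57 s: the orange pot is lidded and snapped home in the carrier's empty compartment. Both bottles are upright within about 2 mm of where they stood, the green pot hasn't moved, and the arm never went near the beaker.

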